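Jack up the self-service station and hold it

TASK

Push the station's open cutlery drawer fully home until its catch seats, then move the red jack so that its saddle stands squarely under the marked lift point on the yellow tab, without lifting anything yet. Press the jack's handle pad fully down for a trial lift, let the handle come all the way back up so that the station settles again, then press it fully down a second time and finish while holding it down, with the front of the station raised by the jack alone. Leave the shakers, bottle, mug and basket where they stand.

Things in the scene. Friction and masses are not known exactly. Their poses are not given: they have to be found in the camera images.
- station: steel station with four grey bins, 400 wide (y), 220 deep (x), 196 high, hinged to the table along its rear foot (x = 220), so its front can tip up. Origin: on the table under the middle of its front edge; +x into the station, +y to the drawer's half. Fronts stand out to x = -12; deck 136 high, bins start at x = 82. Front feet 24 across at x = 30, y = +-180; between them it is clear up to z = 50.
- drawer (a joint): drawer travel, m: 0 fully home, grows as it is pulled out (along the station's -x). A sprung catch must be overcome at 0.004 with about 2 to 3 N, after which it draws the drawer home to a hard stop at 0.
- drawer_pull (a point): middle of the front face of the drawer's black bar pull (90 long along y, 12 high, 14 deep, near the top of the aluminium drawer front, which is 188 wide, 57 to 129 above the table); axes as the station's. With the drawer home it lies at x = -26, y = 99, z = 115 in the station's frame.
- lift_mark (a point): centre of the white dot in a black disc (32 across) on top of the yellow lift tab; at x = -40, y = -90, z = 56 in the station's frame while the station is down. The tab is a plate 56 wide, 6 thick, jutting out to x = -70; its underside is 50 above the table. It bears about 15 N of weight (varies); a full jack stroke raises it about 15 mm.
- jack_grip (a point): middle of the black upright carry fin (31 along x, 15 along y, top 85 above the table) of the red low jack, 60 above the table. Jack axes: +x to its saddle, -x to its handle, z up. About 0.8 kg, loose, slides on the table; frame x -150 to +85 of the fin, 90 wide over the wheels, cheeks 32 high beside the fin. Centre of mass near the fin.
- saddle_top (a point): centre of the top of the jack's round black saddle, 30 across, 55 mm ahead (+x) of the fin; 42 above the table when the handle is up (8 below the tab's underside), 66 with the handle fully down.
- jack_handle (a joint): handle angle, rad: 0 fully up (rest), grows as the pad is pressed down, stop at 0.45. The saddle rises in proportion (24 mm in all) and sinks with it; a spring lifts the handle when let go. Pivot: 35 behind the fin (-x), 30 above the table; pad's middle 115 from it, 0.42 rad above level at rest. Pressing takes about 2 to 4 N free, 8 to 16 N under load.
- jack_pad (a point): middle of the top face of the handle's black pad (36 along the handle, 56 across, 12 thick); about 140 behind the fin and 83 above the table at rest; it sinks about 50 mm and goes 10 mm away from the fin over the stroke.
- jack: the same jack as a whole; origin on the table straight below the carry fin, axes as jack_grip
- cutlery_basket: empty green basket 100 x 100 x 85, bystander; origin under its centre
- salt_shaker: steel shaker 42 across, 76 high, bystander; origin under its centre
- pepper_shaker: dark shaker 42 across, 76 high, bystander; origin under its centre
- sauce_bottle: amber bottle 54 across, 160 high, bystander; origin under its centre
- mug: white mug 76 across, 90 high, bystander; origin under its centre

How it is judged:
By the outcome, as a careful person would: the job done as asked, in the order asked, and still so for the second after the job is handed in, while the arm keeps its last pose, push and grip.
It also fails if it takes over 72 s, if anything falls off the work surface, if the arm or the gripper's body presses on something with over 40 N, if the wrist force passes 120 N, or if a joint passes its speed limit or range.

ROBOT

A 6-joint arm with a two-finger parallel gripper is mounted at the origin on the work surface. World frame = base frame: x ahead of the robot, y to its left, z up, the work surface at z = 0. Lengths are in m, angles in rad, forces in N, time in s.
With the tool pointing down it reaches from about 0.35 to 0.85 m from the base axis. Payload 8.1 kg.
Tool frame: the origin (TCP) lies on the centre line of the jaws, within the pads' length; the fingertips stand 17 mm ahead of it and the grasp point (between the pads) lies 2 mm behind it (env.tcp_to_tips is the distance from the TCP to the fingertips, in m); z points along the fingers, y is the line along which they close (so a half turn about z gives the same grasp; the last joint's range is limited). The gripper opens to 93 mm and grips with 3 to 60 N. Pads are 15 mm wide; open, the fingers measure 128 mm over their backs; the gripper's body (75 mm by 188 mm) begins 65 mm behind the grasp point.
Start: joints at [1.245, 0.13, 1.488, -0, 1.523, -0.085], TCP at [0.143, 0.583, 0.236] pointing down, gripper open.
Joint ranges: [-2.96, 2.96], [-0.89, 2.26], [0.02, 2.5], [-1.34, 4.48], [0, 2.73], [-2.66, 2.66]. Speed limits (rad/s): [2.39, 2.39, 2.79, 3.14, 3.14, 3.14].

INTERFACE

Orientations are given as a 3x3 rotation matrix whose columns are the frame's x, y, z axes.
In Python, from bench import env, read_camera, camera_model gives the robot as it stands.
- The arm moves only by the tool carry_out, never from a script. Its argument "rows" is a list of rows, each a list of 7 numbers: the shift along the tool's x, y, z in mm, then the turn, a rotation vector about the tool's x, y, z in rad, then the opening, from 0 (shut) to 1 (fully open). In form: [[dx, dy, dz, rx, ry, rz, gripper], ...]. A call has exactly 8 rows; each row shifts and turns the commanded pose from where the row before left it, along the tool's axes as they then stand; what a row does not reach is not made up. A row lasts 1/12 s, in which the tool goes at most 41.7 mm and 7.16 degrees, less where a joint would pass 70% of its speed; a pose out of reach is approached as far as the arm can. A call with a gripper value outside its range is refused whole. The fingers move at their own pace and stop on an object; the grip force is fixed at half the most. Time passes only in rows, so rows that do not move let the fingers close, or fill a call up. It gives the time, the measured TCP pose, the force, the opening and the grip force at its end, in the units of the state.
- env.get_obs(): the state, without advancing time (a new reading comes with each control period).
- read_camera(name): name is "scene" or "top" or "wrist"; returns (picture, depth): 420x560x3 uint8, red, green, blue; 420x560 float32, m along the optical axis (not along the pixel's ray), 0 where there is no reading.
- camera_model(name): a dict with "intrinsics" (3x3 intrinsics, pixels), "eye" and "attitude" of the camera in the world; the wrist camera has in their place "T_tool_cam" (4x4, takes a point from camera to tool coordinates, whose origin is the TCP and whose axes are the flange's). Camera axes: x right, y down, z forward; pixel columns grow to the right and rows downward; lengths in m; the calibration is good to about 2 mm. A picture is of the moment at which its call begins: read the wrist's pose just before it. camera_model takes no time and is no camera call.
- env.finish_job(): hands the job in; it is judged then, once.
The state is a dict: "t": time; "joint_pos": joint angles; "qvel": joint speeds; "joint_torque": joint torques, N m; "eef_pos": TCP position; "eef_rot": TCP orientation; "wrist_force": force on the tool from outside, world axes, zero at the start; "torque": the same for the moment, N m; "opening": opening from 0.0 (shut) to 1.0 (fully open); "grasp_force": force on a finger pad.
Only numpy, scipy, OpenCV 4.12 (cv2) and the standard library are available. Lean on these libraries where they do the work, as an engineer would, in place of code of your own. Each camera call takes 0.05 s, during which the arm holds its last target. There are 200 camera calls.

## Working session

There is one attempt and no reset: what is moved stays moved. The work goes in short steps, Python scripts to look and compute and a tool call to move; the robot and the scene stay as the last step left them, time stands still between calls to the robot, and variables do not carry over. Pictures are saved under pics/ and viewed, at most 10 in all, crops included, and the job is handed in when it is done.

Besides the shell and the picture viewer there is one more tool, called after ">>>" as name([rows], argument=value, ...), one row to a line, values as JSON. carry_out: Moves the arm, as the interface text tells. Its arguments: {"type":"object","properties":{"rows":{"type":"array"}},"required":["rows"]}

```bash
mkdir -p pics; ls; python3 - <<'E'
from bench import env, read_camera, camera_model
import cv2, numpy as np
o=env.get_obs(); print({k:np.round(v,3).tolist() for k,v in o.items()})
for n in("scene","top"):
    p,d=read_camera(n); cv2.imwrite(f"pics/{n}0.png",p[:,:,::-1]); np.savez(f"{n}0.npz",p=p,d=d)
    print(n,camera_model(n))
print(camera_model("wrist"))
E
```

```text
pics
{'t': 0.0, 'joint_pos': [1.245, 0.131, 1.489, -0.0, 1.523, -0.085], 'qvel': [-0.001, 0.0, -0.001, -0.0, -0.001, -0.001], 'joint_torque': [-0.001, -55.985, -49.175, 0.077, 0.036, -0.0], 'eef_pos': [0.143, 0.582, 0.235], 'eef_rot': [[-0.971, 0.238, -0.001], [0.238, 0.971, -0.002], [0.0, -0.002, -1.0]], 'wrist_force': [1.091, 0.624, 0.624], 'torque': [0.004, -0.004, -0.005], 'grasp_force': 0.0, 'opening': 1.0}
scene {'intrinsics': array([[423.84266018,   0.        , 279.14492655],
       [  0.        , 423.84266018, 213.3563749 ],
       [  0.        ,   0.        ,   1.        ]]), 'eye': array([ 1.48839745, -0.38218306,  0.79010485]), 'attitude': array([[ 0.33831827,  0.53188578, -0.7762978 ],
       [ 0.9409741 , -0.18207974,  0.28533264],
       [ 0.01041627, -0.82700936, -0.56209164]])}
top {'intrinsics': array([[458.72132863,   0.        , 276.88469891],
       [  0.        , 458.72132863, 217.96449451],
       [  0.        ,   0.        ,   1.        ]]), 'eye': array([ 0.28721589, -0.01633603,  1.51870423]), 'attitude': array([[-0.00369745, -0.98557341,  0.16920812],
       [-0.99991109,  0.00147589, -0.01325303],
       [ 0.0128121 , -0.16924208, -0.98549123]])}
{'intrinsics': array([[360.29681327,   0.        , 281.01779157],
       [  0.        , 360.29681327, 209.91028057],
       [  0.        ,   0.        ,   1.        ]]), 'T_tool_cam': array([[ 4.62761289e-04, -9.53846005e-01, -3.00295830e-01,
         8.42696069e-02],
       [ 9.99999892e-01,  4.29175056e-04,  1.77805754e-04,
         8.12238098e-04],
       [-4.07198288e-05, -3.00295880e-01,  9.53846100e-01,
        -1.48465463e-01],
       [ 0.00000000e+00,  0.00000000e+00,  0.00000000e+00,
         1.00000000e+00]])}
```

View pics/top0.png

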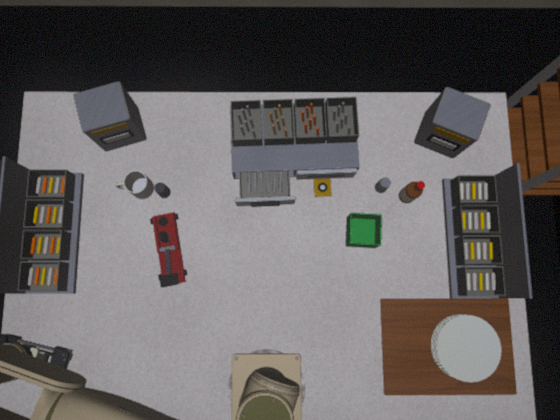

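View pics/scene0.png

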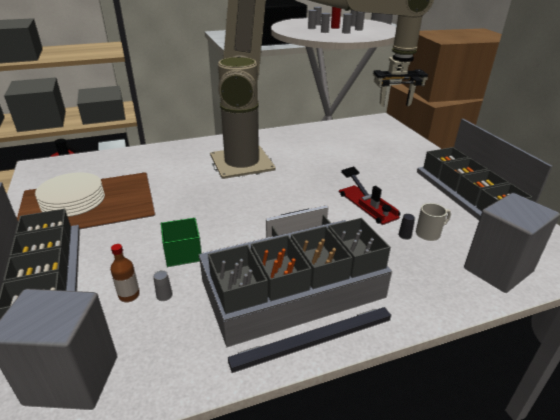

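The top view shows the station front facing the robot, with the drawer front around (265,200). The tab dot is at (322,187). The jack is at left, with its saddle up near (160,225), fin near (165,240) and pad at (170,280). I'll measure these next.

```bash
cat > h.py <<'E'
import numpy as np, cv2
from bench import env, read_camera, camera_model
def cam(n,o=None):
    m=camera_model(n); K=m["intrinsics"]
    if n=="wrist":
        o=o or env.get_obs(); T=m["T_tool_cam"]; R=o["eef_rot"]
        return K,o["eef_pos"]+R@T[:3,3],R@T[:3,:3]
    return K,m["eye"],m["attitude"]
def onplane(c,uv,z):
    K,e,A=c; uv=np.atleast_2d(uv).astype(float)
    r=(A@np.linalg.inv(K)@np.c_[uv,np.ones(len(uv))].T).T
    return e+r*((z-e[2])/r[:,2])[:,None]
def cloud(c,d):
    K,e,A=c; v,u=np.mgrid[:d.shape[0],:d.shape[1]]
    r=np.stack([(u-K[0,2])/K[0,0],(v-K[1,2])/K[1,1],np.ones(d.shape)],-1)*d[...,None]
    return r@A.T+e
E
python3 - <<'E'
from h import *
f=np.load("top0.npz"); p,d=f["p"],f["d"]; c=cam("top"); P=cloud(c,d)
h=cv2.cvtColor(p,cv2.COLOR_RGB2HSV)
red=((h[...,0]<8)|(h[...,0]>172))&(h[...,1]>150)&(h[...,2]>60)
red[:, :140]=0; red[:,200:]=0; red[:200]=0; red[300:]=0
uv=np.argwhere(red)[:,::-1]; q=P[red]
print("red",uv.min(0),uv.max(0),cv2.minAreaRect(q[:,:2].astype(np.float32)), q[:,2].min(),q[:,2].max())
yel=(h[...,0]>18)&(h[...,0]<35)&(h[...,1]>150)&(h[...,2]>80); yel[:,:310]=0;yel[:,335:]=0;yel[:175]=0;yel[200:]=0
q=P[yel]; print("yel",cv2.minAreaRect(q[:,:2].astype(np.float32)),q[:,2].mean())
print("dot",onplane(c,[[322,187]],.056))
# tall points by height
def reg(n,x0,x1,y0,y1,z0,z1):
    m=(P[...,0]>x0)&(P[...,0]<x1)&(P[...,1]>y0)&(P[...,1]<y1)&(P[...,2]>z0)&(P[...,2]<z1)
    q=P[m]; print(n,len(q),q.mean(0).round(3) if len(q) else'',cv2.minAreaRect(q[:,:2].astype(np.float32)) if len(q)>3 else '')
reg("deck",.5,1,-.35,.3,.131,.142)
reg("bins",.5,1,-.35,.3,.185,.205)
reg("front",.45,.75,-.05,.2,.122,.135)
reg("fin",.25,.7,.2,.5,.075,.095)
for n,u0,v0 in(("a",210,140),("b",130,170)): cv2.imwrite(f"pics/{n}.png",0) if 0 else None
a=cv2.resize(p[205:290,140:200],None,fx=6,fy=6,interpolation=cv2.INTER_CUBIC); b=cv2.resize(p[160:210,230:340],None,fx=4,fy=4,interpolation=cv2.INTER_CUBIC)
M=np.zeros((510,800,3),np.uint8); M[:,:360]=a; M[:200,360:800]=b; cv2.imwrite("pics/c1.png",M[:,:,::-1])
E
```

```text
red [153 214] [184 281] ((0.3696359097957611, 0.2148461937904358), (0.4602974057197571, 0.17052680253982544), 50.04985809326172) 0.00022925520260708154 1.5187042302163334
yel ((0.47362029552459717, -0.12110067158937454), (0.06356946378946304, 0.4229041337966919), 69.21126556396484) 0.07107852944734079
dot [[ 0.64111981 -0.18427822  0.056     ]]
deck 5327 [ 0.763 -0.085  0.137] ((0.7424064874649048, -0.08998355269432068), (0.3133922815322876, 0.39977988600730896), 2.3777542114257812)
bins 1279 [ 0.826 -0.092  0.195] ((0.8236904144287109, -0.08696922659873962), (0.12991859018802643, 0.3866104781627655), 2.2735025882720947)
front 657 [0.665 0.027 0.131] ((0.6583138704299927, 0.030082721263170242), (0.15686550736427307, 0.18146422505378723), 89.75251770019531)
fin 458 [0.488 0.351 0.084] ((0.5148425102233887, 0.34388673305511475), (0.3936161994934082, 0.13386622071266174), 25.309467315673828)
```

View pics/c1.png

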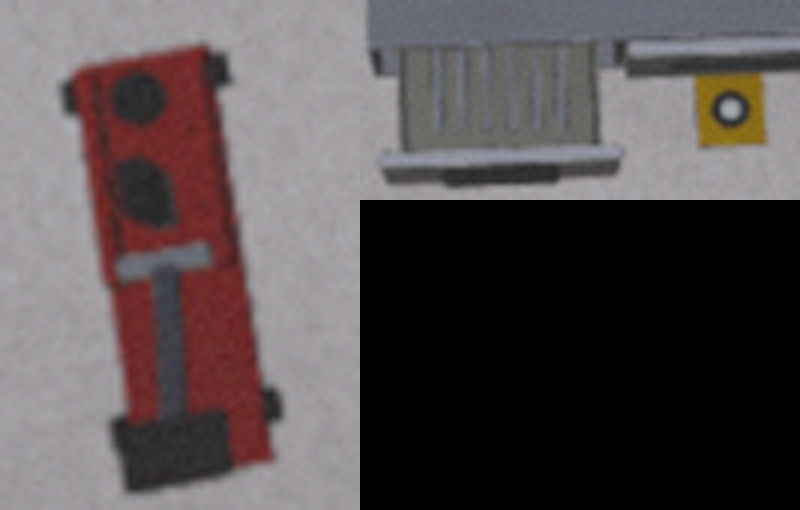

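The crop shows the saddle at (163.3,221.2), fin top at (163.3,234.7) and pad at (169.7,280.3). The dot is at (322.5,187.2) and the drawer's bar pull at (265,203).

```bash
python3 - <<'E'
from h import *
c=cam("top")
S=onplane(c,[[163.3,221.2]],.042)[0];F=onplane(c,[[163.3,234.7]],.085)[0];Pd=onplane(c,[[169.7,280.3]],.083)[0]
D=onplane(c,[[322.5,187.2]],.056)[0];B=onplane(c,[[265,203]],.121)[0]
E1=onplane(c,[[235,199],[295,197.8]],.129)
print(S,F,Pd,"dot",D,"bar",B,"edge",E1)
v=S-Pd; print("jack yaw",np.degrees(np.arctan2(v[1],v[0])),np.hypot(*v[:2]), "edge yaw",np.degrees(np.arctan2(E1[1,0]-E1[0,0],-(E1[1,1]-E1[0,1]))))
t=np.radians(2.3);X=np.array([np.cos(t),np.sin(t)]);Y=np.array([-X[1],X[0]])
O=D[:2]+40*X/1e3+90*Y/1e3; print("station O",O,"home pull",O-.026*X+.099*Y, "travel", (O-.026*X-B[:2])@X,"bar y",(B[:2]-O)@Y)
R=env.get_obs()["eef_rot"]; print(R.round(3))
E
```

```text
[0.53064178 0.33327098 0.042     ] [0.4805698  0.32145404 0.085     ] [0.33851714 0.29676552 0.083     ] dot [ 0.64044592 -0.18590557  0.056     ] bar [0.57444894 0.00163582 0.121     ] edge [[ 0.58552505  0.09429019  0.129     ]
 [ 0.58914929 -0.09140535  0.129     ]]
jack yaw 10.758481028765555 0.19556208434506145 edge yaw 1.1181067317353737
station O [ 0.67680184 -0.0943728 ] home pull [0.64684974 0.00350402] travel 0.07241744352167023 bar y 0.10003888021123086
[[-0.971  0.239 -0.001]
 [ 0.239  0.971 -0.002]
 [ 0.    -0.002 -1.   ]]
```

>>> carry_out([
  [0,0,0,0,0,-0.094,0],
  [0,0,0,0,0,-0.094,0],
  [0,0,0,0,0,-0.093,0],
  [-18,-30,0,0,0,0,0],
  [-18,-30,0,0,0,0,0],
  [-18,-30,0,0,0,0,0],
  [-18,-30,0,0,0,0,0],
  [-18,-30,0,0,0,0,0],
])

```text
t: 0.77
eef_pos: [0.2393, 0.4348, 0.235]
eef_rot: [[-0.999, -0.041, -0.0], [-0.041, 0.999, -0.001], [0.0, -0.001, -1.0]]
wrist_force: [-0.0, -0.7, -0.8]
opening: 0.472
grasp_force: 0.0
```

>>> carry_out([
  [-18,-30,0,0,0,0,0],
  [-18,-30,0,0,0,0,0],
  [-18,-30,0,0,0,0,0],
  [-18,-30,0,0,0,0,0],
  [-18,-30,0,0,0,0,0],
  [-18,-30,0,0,0,0,0],
  [-18,-30,0,0,0,0,0],
  [-18,-30,0,0,0,0,0],
])

```text
t: 1.43
eef_pos: [0.3929, 0.2008, 0.2354]
eef_rot: [[-0.999, -0.04, -0.0], [-0.04, 0.999, -0.0], [0.0, -0.0, -1.0]]
wrist_force: [-0.1, -0.3, 1.1]
opening: 0.006
grasp_force: 0.0
```

>>> carry_out([
  [-20,-33,0,0,0,0,0],
  [-20,-33,0,0,0,0,0],
  [-20,-33,0,0,0,0,0],
  [-20,-33,10,0,0,0,0],
  [-20,-33,15,0,0,0,0],
  [-20,-33,20,0,0,0,0],
  [0,0,20,0,0,0,0],
  [0,0,0,0,0,0,0],
])

```text
t: 2.1
eef_pos: [0.5172, 0.0091, 0.1663]
eef_rot: [[-0.999, -0.037, -0.008], [-0.037, 0.999, 0.001], [0.008, 0.001, -1.0]]
wrist_force: [-0.3, 0.5, -1.3]
opening: 0.001
grasp_force: 0.0
```

```bash
python3 - <<'E'
from h import *
o=env.get_obs(); p,d=read_camera("wrist"); cv2.imwrite("pics/w1.png",p[:,:,::-1]); print(o["eef_pos"])
np.savez("w1.npz",p=p,d=d)
E
```

```text
[0.51718477 0.00910409 0.16634708]
```

View pics/w1.png

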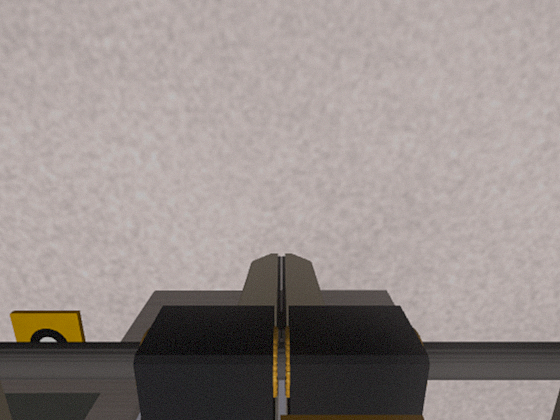

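Wrist view: the fingertips at (282,255) are in front of the bar pull (rows 292–340, cols 150–390) and roughly centred on it. Next I descend and push.

>>> carry_out([
  [0,-5,20,0,0,0,0],
  [0,0,20,0,0,0,0],
  [0,0,15,0,0,0,0],
  [-15,0,0,0,0,0,0],
  [-12,0,0,0,0,0,0],
  [-12,0,0,0,0,0,0],
  [-12,0,0,0,0,0,0],
  [-12,0,0,0,0,0,0],
])

```text
t: 2.82
eef_pos: [0.583, 0.0098, 0.1179]
eef_rot: [[-0.999, -0.042, 0.0], [-0.042, 0.999, 0.0], [-0.0, 0.0, -1.0]]
wrist_force: [-2.1, -1.1, -0.5]
opening: 0.007
grasp_force: 0.7
```

>>> carry_out([
  [-12,0,0,0,0,0,0],
  [-12,0,0,0,0,0,0],
  [-10,0,0,0,0,0,0],
  [-6,0,0,0,0,0,0],
  [-4,0,0,0,0,0,0],
  [-3,0,0,0,0,0,0],
  [-3,0,0,0,0,0,0],
  [0,0,0,0,0,0,0],
])

```text
t: 3.48
eef_pos: [0.633, 0.0106, 0.1168]
eef_rot: [[-0.999, -0.041, 0.001], [-0.041, 0.999, 0.0], [-0.001, -0.0, -1.0]]
wrist_force: [0.4, -0.6, -0.4]
opening: 0.006
grasp_force: 0.0
```

>>> carry_out([
  [-2,0,0,0,0,0,0],
  [-2,0,0,0,0,0,0],
  [-2,0,0,0,0,0,0],
  [-2,0,0,0,0,0,0],
  [0,0,0,0,0,0,0],
  [0,0,0,0,0,0,0],
  [0,0,0,0,0,0,0],
  [0,0,0,0,0,0,0],
])

```text
t: 4.15
eef_pos: [0.6382, 0.0105, 0.1164]
eef_rot: [[-0.999, -0.04, -0.006], [-0.04, 0.999, -0.0], [0.006, 0.0, -1.0]]
wrist_force: [-16.4, 0.6, 10.7]
opening: 0.003
grasp_force: 8.3
```

>>> carry_out([
  [10,0,0,0,0,0,0],
  [20,0,0,0,0,0,0],
  [20,0,-20,0,0,0,0.5],
  [10,30,-30,0,0,0,0.5],
  [10,30,-20,0,0,0,0.5],
  [10,35,0,0,0,0,0.5],
  [10,35,0,0,0,0,0.5],
  [10,35,0,0,0,0,0.5],
])

```text
t: 4.82
eef_pos: [0.5347, 0.1714, 0.1862]
eef_rot: [[-0.999, -0.039, 0.003], [-0.039, 0.999, 0.001], [-0.003, 0.0, -1.0]]
wrist_force: [0.4, 0.1, 0.2]
opening: 0.385
grasp_force: 0.0
```

```bash
python3 - <<'E'
from h import *
p,d=read_camera("top"); c=cam("top"); h=cv2.cvtColor(p,cv2.COLOR_RGB2HSV)
g=((h[...,0]>45)&(h[...,0]<80)&(h[...,1]>120)).astype(np.uint8)
g[:,:335]=0; g[:,400:]=0; g[:200]=0; g[265:]=0
pts=np.argwhere(g)[:,::-1]
r=cv2.minAreaRect(onplane(c,pts,.085)[:,:2].astype(np.float32)); print("basket top",r,cv2.boxPoints(r).round(3).tolist())
hu=onplane(c,pts,.085); print(hu.min(0),hu.max(0))
P=cloud(c,d); P0=cloud(c,np.load("top0.npz")["d"])
cv2.imwrite("pics/t2.png",cv2.resize(p[90:290,130:420],None,fx=2.7,fy=2.7,interpolation=cv2.INTER_CUBIC)[:,:,::-1])
E
```

```text
basket top ((0.4968370795249939, -0.31424784660339355), (0.09565716236829758, 0.09846451878547668), 87.6029281616211) [[0.44600000977516174, -0.36000001430511475], [0.5440000295639038, -0.36399999260902405], [0.5479999780654907, -0.26899999380111694], [0.44999998807907104, -0.2639999985694885]]
[ 0.44653538 -0.36402849  0.085     ] [ 0.54583163 -0.26554109  0.085     ]
```

View pics/t2.png

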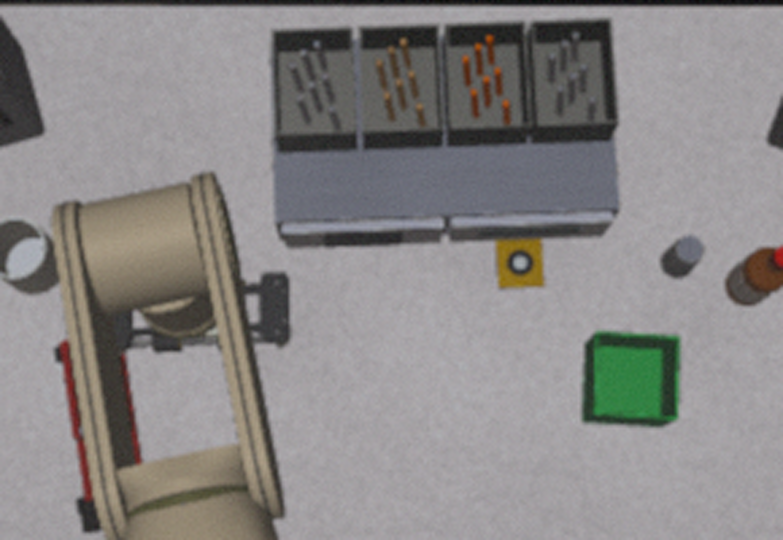

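The drawer now sits flush with its neighbour, so it is home. Dot at (520,262) in the crop, basket at (632,378) with its near edge at y=-0.264, so the jack will clear it.

>>> carry_out([
  [11,31,0,0,0,0,0.6],
  [11,31,0,0,0,0,0.6],
  [11,31,0,0,0,0,0.6],
  [11,31,0,0,0,0,0.6],
  [9,30,0,0,0,0,0.6],
  [0,0,0,0,0,-0.074,0.6],
  [0,0,0,0,0,-0.074,0.6],
  [0,0,0,0,0,0,0.6],
])

```text
t: 5.53
eef_pos: [0.4755, 0.3224, 0.1851]
eef_rot: [[-0.981, -0.192, 0.0], [-0.192, 0.981, 0.0], [-0.0, -0.0, -1.0]]
wrist_force: [-0.5, 0.0, -0.5]
opening: 0.597
grasp_force: 0.0
```

```bash
python3 - <<'E'
from h import *
o=env.get_obs(); p,d=read_camera("wrist"); cv2.imwrite("pics/w2.png",p[:,:,::-1]); np.savez("w2.npz",p=p,d=d,pos=o["eef_pos"],rot=o["eef_rot"])
print(o["eef_pos"],o["eef_rot"].round(3).tolist())
E
```

```text
[0.47545329 0.32244613 0.18507738] [[-0.981, -0.192, 0.0], [-0.192, 0.981, 0.0], [-0.0, -0.0, -1.0]]
```

View pics/w2.png

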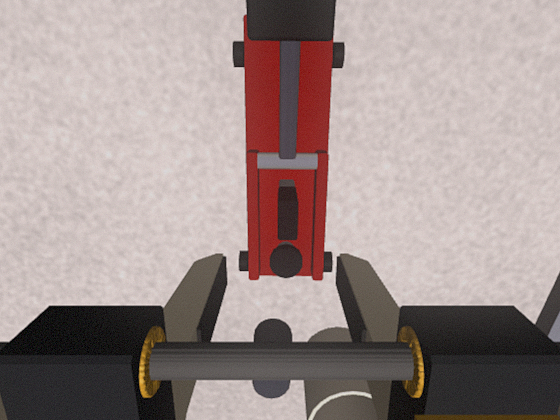

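Wrist view: the fin top spans rows 187–240 at col 288, the saddle is at (286,261) and the rear wheel mid is at (289,55).

```bash
python3 - <<'E'
from h import *
f=np.load("w2.npz"); o=dict(eef_pos=f["pos"],eef_rot=f["rot"]); c=cam("wrist",o); R=f["rot"]
for n,uv,z in(("fin",(288,213),.085),("saddle",(286,261),.042),("rwheel",(288.5,55),.02),("fwheel",(286,262),.02)):
    q=onplane(c,[uv],z)[0]; print(n,q.round(4),"tool mm",(R.T@(q-f["pos"])*1e3).round(1))
E
```

```text
fin [0.4711 0.3276 0.085 ] tool mm [  3.3   5.9 100.1]
saddle [0.5289 0.3383 0.042 ] tool mm [-55.4   5.3 143.1]
rwheel [0.3607 0.3069 0.02  ] tool mm [115.7   6.8 165. ]
fwheel [0.5402 0.3408 0.02  ] tool mm [-67.    5.6 165.1]
```

>>> carry_out([
  [1,6,20,0,0,0,0.6],
  [0,0,25,0,0,0,0.6],
  [0,0,25,0,0,0,0.6],
  [0,0,25,0,0,0,0.6],
  [0,0,20,0,0,0,0.6],
  [0,0,12,0,0,0,0.6],
  [0,0,0,0,0,0,0.2],
  [0,0,0,0,0,0,0.0],
])

```text
t: 6.25
eef_pos: [0.4734, 0.3272, 0.0581]
eef_rot: [[-0.983, -0.185, -0.001], [-0.185, 0.983, -0.0], [0.001, -0.0, -1.0]]
wrist_force: [-0.5, -0.1, 0.2]
opening: 0.505
grasp_force: 0.0
```

>>> carry_out([
  [0,0,0,0,0,0,0],
  [0,0,0,0,0,0,0],
  [0,0,0,0,0,0,0],
  [0,0,0,0,0,0,0],
  [0,0,-5,0,0,0,0],
  [0,0,-10,0,0,0,0],
  [0,0,-10,0,0,0,0],
  [0,0,0,0,0,0,0],
])

```text
t: 6.92
eef_pos: [0.4743, 0.3282, 0.0856]
eef_rot: [[-0.982, -0.187, 0.002], [-0.187, 0.982, 0.001], [-0.003, 0.001, -1.0]]
wrist_force: [0.5, 0.7, -6.5]
opening: 0.151
grasp_force: 30.0
```

>>> carry_out([
  [0,0,0,0,0,0.074,0],
  [0,0,0,0,0,0.074,0],
  [1.5,-20,0,0,0,0,0],
  [1.5,-30,0,0,0,0,0],
  [1.5,-32,0,0,0,0,0],
  [1.5,-32,0,0,0,0,0],
  [1.5,-32,0,0,0,0,0],
  [1.5,-32,0,0,0,0,0],
])

```text
t: 7.58
eef_pos: [0.471, 0.1481, 0.0831]
eef_rot: [[-0.999, -0.041, -0.0], [-0.041, 0.999, -0.0], [0.0, -0.0, -1.0]]
wrist_force: [-0.1, -0.1, -7.2]
opening: 0.151
grasp_force: 30.0
```

>>> carry_out([
  [1.5,-32,0,0,0,0,0],
  [1.5,-32,0,0,0,0,0],
  [1.5,-32,0,0,0,0,0],
  [1.5,-32,0,0,0,0,0],
  [1.5,-32,0,0,0,0,0],
  [1.5,-32,0,0,0,0,0],
  [1.5,-32,0,0,0,0,0],
  [1.5,-32,0,0,0,0,0],
])

```text
t: 8.25
eef_pos: [0.4694, -0.1084, 0.0833]
eef_rot: [[-0.999, -0.04, 0.0], [-0.04, 0.999, 0.0], [-0.0, -0.0, -1.0]]
wrist_force: [1.5, 0.1, -7.5]
opening: 0.15
grasp_force: 30.0
```

>>> carry_out([
  [2,-32,0,0,0,0,0],
  [1,-20,0,0,0,0,0],
  [0,-10,0,0,0,0,0],
  [0,0,0,0,0,0,0],
  [0,0,0,0,0,0,0],
  [0,0,0,0,0,0,0],
  [0,0,0,0,0,0,0],
  [0,0,0,0,0,0,0],
])

```text
t: 8.92
eef_pos: [0.4693, -0.1678, 0.083]
eef_rot: [[-0.999, -0.042, -0.0], [-0.042, 0.999, 0.0], [0.0, 0.0, -1.0]]
wrist_force: [0.9, 0.8, -7.7]
opening: 0.15
grasp_force: 30.0
```

```bash
python3 - <<'E'
from h import *
o=env.get_obs(); p,d=read_camera("wrist"); cv2.imwrite("pics/w3.png",p[:,:,::-1]); np.savez("w3.npz",p=p,d=d,pos=o["eef_pos"],rot=o["eef_rot"])
t,_=read_camera("top"); np.savez("t3.npz",p=t)
print(o["eef_pos"],o["eef_rot"].round(3).tolist())
E
```

```text
[ 0.46932347 -0.16780626  0.0830199 ] [[-0.999, -0.042, -0.0], [-0.042, 0.999, 0.0], [0.0, 0.0, -1.0]]
```

View pics/w3.png

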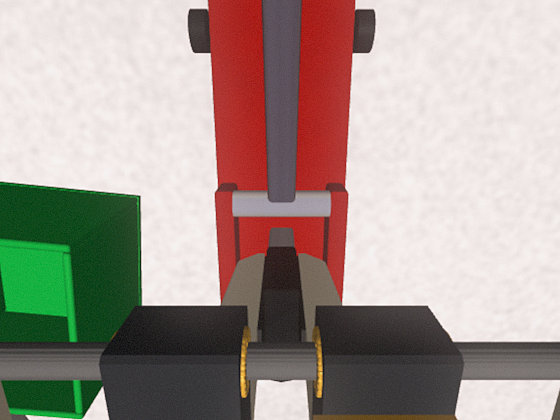

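Wrist view: the jack is held square to the tool (centre col 282), and the basket edge at col 140 is clear. Next I refine the mark's position from the images I already have.

```bash
python3 - <<'E'
from h import *
c=cam("top")
for fn in("top0.npz","t3.npz"):
    p=np.load(fn)["p"][178:197,312:334]; h=cv2.cvtColor(p,cv2.COLOR_RGB2HSV)
    g=h[...,2].astype(float); w=((h[...,1]<70)&(g>130)).astype(np.uint8)
    n,l,s,ce=cv2.connectedComponentsWithStats(w)
    for i in range(1,n):
        if s[i][4]<40: print(fn,ce[i]+[312,178],s[i][4],onplane(c,[ce[i]+[312,178]],.056)[0].round(4))
    y=((h[...,0]>15)&(h[...,0]<35)&(h[...,1]>130)).astype(np.uint8)
    pts=np.argwhere(y)[:,::-1]+[312,178]; 
    if len(pts): q=onplane(c,pts,.056); print("tab",q.min(0).round(4),q.max(0).round(4))
R=np.array([[-0.999,-.037,-.008],[-.037,.999,.001],[.008,.001,-1]])
c=cam("wrist",dict(eef_pos=np.array([.5172,.0091,.1663]),eef_rot=R)); print("w1 front edge",onplane(c,[[12,311],[47,310.5],[82,310]],.056).round(4), "disc mid",onplane(c,[[47,345]],.056).round(4))
E
```

```text
top0.npz [322.33333333 186.73333333] 15 [ 0.642  -0.1854  0.056 ]
tab [ 0.6143 -0.2107  0.056 ] [ 0.6681 -0.158   0.056 ]
t3.npz [312.61538462 188.07692308] 39 [ 0.6375 -0.1534  0.056 ]
t3.npz [322.33333333 186.73333333] 15 [ 0.642  -0.1854  0.056 ]
t3.npz [317.2 195.6] 5 [ 0.6123 -0.168   0.056 ]
tab [ 0.6176 -0.2107  0.056 ] [ 0.6715 -0.1581  0.056 ]
w1 front edge [[ 0.6088 -0.2079  0.056 ]
 [ 0.6073 -0.1791  0.056 ]
 [ 0.6058 -0.1503  0.056 ]] disc mid [[ 0.641  -0.1842  0.056 ]]
```

>>> carry_out([
  [0,-12,5,0,0,0,0],
  [0,-11,8,0,0,0,0],
  [0,0,7,0,0,0,0],
  [0,0,4,0,0,0,0],
  [0,0,0,0,0,0,0],
  [0,0,0,0,0,0,0],
  [0,0,0,0,0,0,0],
  [0,0,0,0,0,0,0],
])

```text
t: 9.68
eef_pos: [0.4714, -0.1942, 0.0614]
eef_rot: [[-0.999, -0.039, 0.002], [-0.039, 0.999, -0.003], [-0.002, -0.003, -1.0]]
wrist_force: [-6.2, -3.1, 11.8]
opening: 0.148
grasp_force: 30.0
```

>>> carry_out([
  [0,2,-1.5,0,0,0,0],
  [-10,1,0,0,0,0,0],
  [-14,0,0,0,0,0,0],
  [-16,0,0,0,0,0,0],
  [-16,0,0,0,0,0,0],
  [-14,0,0,0,0,0,0],
  [-10,0,0,0,0,0,0],
  [-6,0,0,0,0,0,0],
])

```text
t: 10.35
eef_pos: [0.556, -0.1859, 0.0611]
eef_rot: [[-0.999, -0.04, -0.002], [-0.04, 0.999, -0.0], [0.002, -0.0, -1.0]]
wrist_force: [-13.6, -0.7, 13.5]
opening: 0.149
grasp_force: 30.0
```

>>> carry_out([
  [-6,0,0,0,0,0,0],
  [-6,0,0,0,0,0,0],
  [-5,0,0,0,0,0,0],
  [-4,0,0,0,0,0,0],
  [0,0,0,0,0,0,0],
  [0,0,0,0,0,0,0],
  [0,0,0,0,0,0,0],
  [0,0,0,0,0,0,0],
])

```text
t: 11.02
eef_pos: [0.5771, -0.1851, 0.0612]
eef_rot: [[-0.999, -0.04, -0.0], [-0.04, 0.999, -0.0], [0.0, -0.0, -1.0]]
wrist_force: [-4.0, -0.2, 5.3]
opening: 0.149
grasp_force: 30.0
```

>>> carry_out([
  [-3,0,0,0,0,0,0],
  [-3,0,0,0,0,0,0],
  [0,0,0,0,0,0,0],
  [0,0,0,0,0,0,0.35],
  [0,0,0,0,0,0,0.45],
  [0,0,0,0,0,0,0.45],
  [0,0,-30,0,0,0,0.45],
  [0,0,-30,0,0,0,0.45],
])

```text
t: 11.68
eef_pos: [0.5811, -0.1835, 0.1185]
eef_rot: [[-0.999, -0.04, -0.005], [-0.04, 0.999, 0.002], [0.005, 0.003, -1.0]]
wrist_force: [-0.2, 0.1, 2.1]
opening: 0.435
grasp_force: 0.0
```

>>> carry_out([
  [0,0,-30,0,0,0,0.45],
  [0,0,-30,0,0,0,0.45],
  [0,0,-10,0,0,0,0.6],
  [0,0,0,0,0,0,0.6],
  [0,0,0,0,0,0,0.6],
  [0,0,0,0,0,0,0.6],
  [0,0,0,0,0,0,0.6],
  [0,0,0,0,0,0,0.6],
])

```text
t: 12.35
eef_pos: [0.5819, -0.184, 0.1883]
eef_rot: [[-0.999, -0.04, -0.003], [-0.04, 0.999, 0.001], [0.003, 0.002, -1.0]]
wrist_force: [0.4, -0.8, 0.2]
opening: 0.598
grasp_force: 0.0
```

```bash
python3 - <<'E'
from h import *
o=env.get_obs(); p,d=read_camera("wrist"); cv2.imwrite("pics/w4.png",p[:,:,::-1]); np.savez("w4.npz",p=p,d=d,pos=o["eef_pos"],rot=o["eef_rot"])
print(o["eef_pos"],o["eef_rot"].round(3).tolist())
E
```

```text
[ 0.58194732 -0.18395165  0.18825127] [[-0.999, -0.04, -0.003], [-0.04, 0.999, 0.001], [0.003, 0.002, -1.0]]
```

View pics/w4.png

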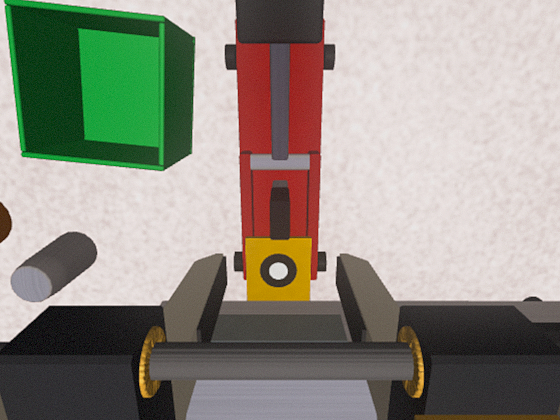

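Wrist view: dot at (278.5,271), rear wheels mid (280,57), front wheels mid (280,262), bar (280,162).

```bash
python3 - <<'E'
from h import *
for f,L in((np.load("w2.npz"),[("saddle",(286,261),.042),("rw",(288.5,55),.02),("fw",(286,262),.02),("bar",(287,161),.035),("fin",(288,213),.085)]),(np.load("w4.npz"),[("dot",(278.5,271),.056),("rw",(280.3,57),.02),("fw",(280,262),.02),("bar",(280,162),.035),("fin",(280.3,214),.085)])):
    c=cam("wrist",dict(eef_pos=f["pos"],eef_rot=f["rot"]));R=f["rot"]
    for n,uv,z in L:
        q=onplane(c,[uv],z)[0]; print(n,q.round(4),(R.T@(q-f["pos"])*1e3).round(1))
E
```

```text
saddle [0.5288 0.3383 0.042 ] [-55.3   5.3 143.1]
rw [0.3605 0.3069 0.02  ] [115.8   6.8 165. ]
fw [0.5401 0.3408 0.02  ] [-66.9   5.7 165.1]
bar [0.4422 0.3219 0.035 ] [ 32.8   5.8 150.1]
fin [0.471  0.3276 0.085 ] [  3.4   5.9 100.1]
dot [ 0.641  -0.1827  0.056 ] [-59.5  -1.3 132.1]
rw [ 0.4668 -0.1881  0.02  ] [114.7   0.2 168.6]
fw [ 0.6496 -0.181   0.02  ] [-6.83e+01 -1.00e-01  1.68e+02]
bar [ 0.5501 -0.185   0.035 ] [ 31.4  -0.  153.4]
fin [ 0.58   -0.1835  0.085 ] [  1.6   0.3 103.3]
```

The saddle sits 3 mm short of the mark and 1 mm off sideways. I'll regrip and nudge it.

>>> carry_out([
  [0,0,25,0,0,0,0.5],
  [0,0,30,0,0,0,0.45],
  [0,0,30,0,0,0,0.45],
  [0,0,25,0,0,0,0.45],
  [0,0,15,0,0,0,0.45],
  [0,0,0,0,0,0,0.45],
  [0,0,0,0,0,0,0],
  [0,0,0,0,0,0,0],
])

```text
t: 13.07
eef_pos: [0.5837, -0.1847, 0.0667]
eef_rot: [[-0.999, -0.04, 0.001], [-0.04, 0.999, -0.001], [-0.001, -0.001, -1.0]]
wrist_force: [0.6, -0.5, -0.1]
opening: 0.356
grasp_force: 0.0
```

>>> carry_out([
  [0,0,0,0,0,0,0],
  [0,0,0,0,0,0,0],
  [0,0,0,0,0,0,0],
  [-2,-1,0,0,0,0,0],
  [-2,0,0,0,0,0,0],
  [0,0,0,0,0,0,0],
  [0,0,0,0,0,0,0],
  [0,0,0,0,0,0,0],
])

```text
t: 13.73
eef_pos: [0.5863, -0.1854, 0.0671]
eef_rot: [[-0.999, -0.04, -0.001], [-0.04, 0.999, -0.0], [0.001, -0.0, -1.0]]
wrist_force: [-10.7, 2.0, 11.3]
opening: 0.146
grasp_force: 30.0
```

>>> carry_out([
  [0,0,0,0,0,0,0.35],
  [0,0,0,0,0,0,0.45],
  [0,0,0,0,0,0,0.45],
  [0,0,-25,0,0,0,0.45],
  [0,0,-30,0,0,0,0.45],
  [0,0,-30,0,0,0,0.3],
  [30,0,0,0,0,0,0],
  [30,0,0,0,0,0,0],
])

```text
t: 14.4
eef_pos: [0.5292, -0.1884, 0.1539]
eef_rot: [[-0.999, -0.041, 0.006], [-0.041, 0.999, -0.003], [-0.006, -0.003, -1.0]]
wrist_force: [-1.4, 0.0, -0.4]
opening: 0.283
grasp_force: 0.0
```

>>> carry_out([
  [30,0,0,0,0,0,0],
  [30,0,0,0,0,0,0],
  [21,0,0,0,0,0,0],
  [0,0,0,0,0,0,0],
  [0,0,10,0,0,0,0],
  [0,0,0,0,0,0,0],
  [0,0,0,0,0,0,0],
  [0,0,0,0,0,0,0],
])

```text
t: 15.07
eef_pos: [0.4467, -0.1908, 0.1403]
eef_rot: [[-0.999, -0.041, -0.0], [-0.041, 0.999, 0.0], [0.0, 0.0, -1.0]]
wrist_force: [0.5, 0.4, 0.5]
opening: 0.006
grasp_force: 0.0
```

```bash
python3 - <<'E'
from h import *
o=env.get_obs(); p,d=read_camera("top"); np.savez("t5.npz",p=p,d=d)
p,d=read_camera("wrist"); cv2.imwrite("pics/w5.png",p[:,:,::-1])
f=np.load("w4.npz"); c=cam("wrist",dict(eef_pos=f["pos"],eef_rot=f["rot"])); print("pad from w4 (front edge z~.075)",onplane(c,[[280,42]],.075))
print(o["eef_pos"])
E
```

```text
pad from w4 (front edge z~.075) [[ 0.46306161 -0.18842754  0.075     ]]
[ 0.446706   -0.19075033  0.14030614]
```

View pics/w5.png

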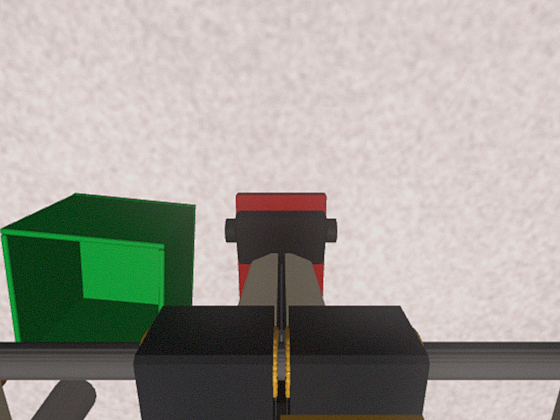

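Wrist view: closed tips at (282,255) are over the black pad (rows 210–262, cols 237–326), laterally centred.

>>> carry_out([
  [0,0,15,0,0,0,0],
  [0,0,12,0,0,0,0],
  [0,0,10,0,0,0,0],
  [0,0,5,0,0,0,0],
  [2,0,5,0,0,0,0],
  [2,0,5,0,0,0,0],
  [1,0,3,0,0,0,0],
  [0,0,0,0,0,0,0],
])

```text
t: 15.83
eef_pos: [0.441, -0.1911, 0.0852]
eef_rot: [[-0.999, -0.04, 0.0], [-0.04, 0.999, 0.0], [-0.0, 0.0, -1.0]]
wrist_force: [0.9, 0.9, 2.2]
opening: 0.005
grasp_force: 0.8
```

>>> carry_out([
  [1,0,4,0,0,0,0],
  [1,0,4,0,0,0,0],
  [1,0,4,0,0,0,0],
  [1,0,4,0,0,0,0],
  [0.5,0,4,0,0,0,0],
  [0.5,0,4,0,0,0,0],
  [0,0,4,0,0,0,0],
  [0,0,0,0,0,0,0],
])

```text
t: 16.5
eef_pos: [0.4357, -0.1916, 0.0579]
eef_rot: [[-0.999, -0.04, -0.001], [-0.04, 0.999, -0.0], [0.001, -0.0, -1.0]]
wrist_force: [-6.1, 1.3, 9.8]
opening: 0.001
grasp_force: 5.6
```

>>> carry_out([
  [0,0,2,0,0,0,0],
  [0,0,2,0,0,0,0],
  [0,0,2,0,0,0,0],
  [0,0,1,0,0,0,0],
  [0,0,1,0,0,0,0],
  [0,0,0,0,0,0,0],
  [0,0,0,0,0,0,0],
  [0,0,0,0,0,0,0],
])

```text
t: 17.17
eef_pos: [0.4353, -0.1917, 0.0505]
eef_rot: [[-0.999, -0.04, -0.002], [-0.04, 0.999, -0.0], [0.002, -0.0, -1.0]]
wrist_force: [-9.0, 1.8, 13.0]
opening: 0.005
grasp_force: 7.6
```

>>> carry_out([
  [0,0,1,0,0,0,0],
  [0,0,1,0,0,0,0],
  [0,0,0,0,0,0,0],
  [0,0,0,0,0,0,0],
  [0,0,0,0,0,0,0],
  [0,0,0,0,0,0,0],
  [0,0,0,0,0,0,0],
  [0,0,0,0,0,0,0],
])

```text
t: 17.83
eef_pos: [0.4354, -0.1917, 0.0496]
eef_rot: [[-0.999, -0.04, -0.002], [-0.04, 0.999, -0.0], [0.002, -0.0, -1.0]]
wrist_force: [-14.9, 4.5, 24.9]
opening: 0.007
grasp_force: 13.8
```

```bash
cat > deck.py <<'E'
from h import *
c=cam("top"); p,d=read_camera("top")
D0=np.load("t5.npz")["d"]
a=cloud(c,D0)[148:164,265:345]; b=cloud(c,d)[148:164,265:345]
for n,q in(("before",a),("now",b)):
    q=q.reshape(-1,3); q=q[(q[:,2]>.12)&(q[:,2]<.17)]; k=np.polyfit(q[:,0],q[:,2],1); print(n,"deck tilt deg",np.degrees(np.arctan(k[0])).round(2),"z at x=.68",np.polyval(k,.68).round(4),len(q))
E
python3 deck.py
```

```text
before deck tilt deg -0.94 z at x=.68 0.1372 1277
now deck tilt deg -4.33 z at x=.68 0.1514 1275
```

The trial lift works: the front is up about 14 mm. Next I let the handle rise fully.

>>> carry_out([
  [0,0,-3,0,0,0,0],
  [0,0,-4,0,0,0,0],
  [0,0,-5,0,0,0,0],
  [-0.5,0,-5,0,0,0,0],
  [-1,0,-5,0,0,0,0],
  [-1,0,-5,0,0,0,0],
  [-1,0,-5,0,0,0,0],
  [-1.5,0,-5,0,0,0,0],
])

```text
t: 18.55
eef_pos: [0.4416, -0.1914, 0.0859]
eef_rot: [[-0.999, -0.04, 0.001], [-0.04, 0.999, -0.001], [-0.001, -0.001, -1.0]]
wrist_force: [-0.6, 0.6, 1.3]
opening: 0.001
grasp_force: 0.8
```

>>> carry_out([
  [-1.5,0,-5,0,0,0,0],
  [-1.5,0,-5,0,0,0,0],
  [-2,0,-5,0,0,0,0],
  [-1,0,-8,0,0,0,0],
  [0,0,-10,0,0,0,0],
  [0,0,-10,0,0,0,0],
  [0,0,0,0,0,0,0],
  [0,0,0,0,0,0,0],
])

```text
t: 19.22
eef_pos: [0.4477, -0.1912, 0.1287]
eef_rot: [[-0.999, -0.04, 0.002], [-0.04, 0.999, -0.001], [-0.002, -0.001, -1.0]]
wrist_force: [-0.1, 0.4, 0.9]
opening: 0.002
grasp_force: 0.0
```

>>> carry_out([
  [0,0,0,0,0,0,0],
  [0,0,0,0,0,0,0],
  [0,0,0,0,0,0,0],
  [0,0,0,0,0,0,0],
  [0,0,0,0,0,0,0],
  [0,0,0,0,0,0,0],
  [0,0,0,0,0,0,0],
  [0,0,0,0,0,0,0],
])

```text
t: 19.88
eef_pos: [0.4471, -0.1909, 0.1276]
eef_rot: [[-0.999, -0.04, -0.0], [-0.04, 0.999, -0.0], [0.0, -0.0, -1.0]]
wrist_force: [-0.3, -0.1, -1.2]
opening: 0.009
grasp_force: 0.0
```

```bash
python3 deck.py; python3 - <<'E'
from h import *
c=cam("top")
p,d=read_camera("top"); p0=np.load("t5.npz")["p"]
# jack red region shift vs before press
def red(p):
    h=cv2.cvtColor(p,cv2.COLOR_RGB2HSV); m=((h[...,0]<8)|(h[...,0]>172))&(h[...,1]>150)&(h[...,2]>50); m[:,:300]=0;m[:,345:]=0;m[:185]=0;m[275:]=0
    return m
a,b=red(p0),red(p); print(a.sum(),b.sum(),np.argwhere(a).mean(0),np.argwhere(b).mean(0))
cv2.imwrite("pics/t6.png",cv2.resize(p[140:280,230:430],None,fx=4,fy=4,interpolation=cv2.INTER_CUBIC)[:,:,::-1])
E
```

```text
before deck tilt deg -0.94 z at x=.68 0.1372 1277
now deck tilt deg -0.42 z at x=.68 0.1366 1277
222 210 [205.17567568 315.11711712] [204.73809524 315.04285714]
```

View pics/t6.png

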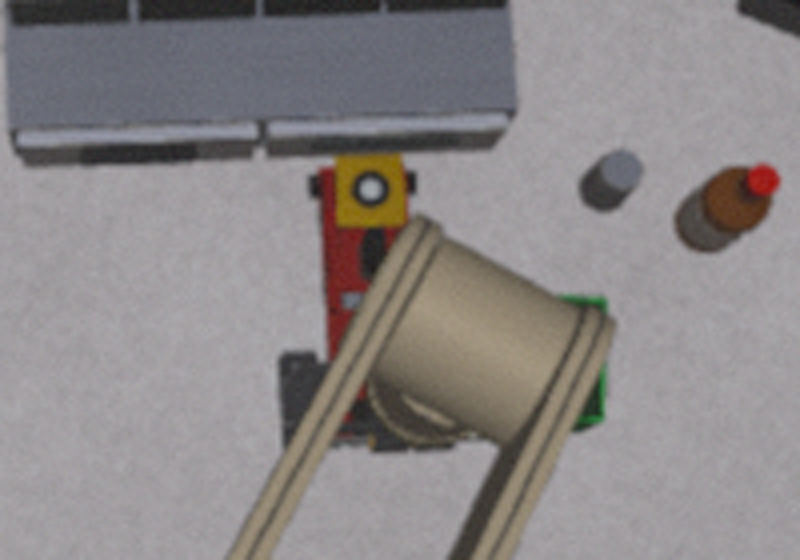

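The station has settled, the drawer is still home, and the jack stayed put under the tab (dot at (371,189) in the crop). Now the second press.

>>> carry_out([
  [0,0,12,0,0,0,0],
  [0,0,11,0,0,0,0],
  [1,0,5,0,0,0,0],
  [2,0,5,0,0,0,0],
  [2,0,5,0,0,0,0],
  [1.5,0,4,0,0,0,0],
  [1.5,0,4,0,0,0,0],
  [1,0,4,0,0,0,0],
])

```text
t: 20.65
eef_pos: [0.4386, -0.191, 0.0782]
eef_rot: [[-0.999, -0.04, 0.001], [-0.04, 0.999, 0.0], [-0.001, 0.0, -1.0]]
wrist_force: [-1.4, 4.3, 9.0]
opening: 0.007
grasp_force: 4.5
```

>>> carry_out([
  [1,0,4,0,0,0,0],
  [1,0,4,0,0,0,0],
  [0.5,0,4,0,0,0,0],
  [0.5,0,4,0,0,0,0],
  [0.5,0,4,0,0,0,0],
  [0,0,3,0,0,0,0],
  [0,0,2,0,0,0,0],
  [0,0,2,0,0,0,0],
])

```text
t: 21.32
eef_pos: [0.4344, -0.1912, 0.0512]
eef_rot: [[-0.999, -0.04, -0.0], [-0.04, 0.999, 0.0], [0.0, 0.0, -1.0]]
wrist_force: [-5.9, 2.9, 11.8]
opening: 0.002
grasp_force: 5.8
```

>>> carry_out([
  [0,0,1,0,0,0,0],
  [0,0,1,0,0,0,0],
  [0,0,0,0,0,0,0],
  [0,0,0,0,0,0,0],
  [0,0,0,0,0,0,0],
  [0,0,0,0,0,0,0],
  [0,0,0,0,0,0,0],
  [0,0,0,0,0,0,0],
])

```text
t: 21.98
eef_pos: [0.4345, -0.1913, 0.05]
eef_rot: [[-0.999, -0.04, -0.001], [-0.04, 0.999, 0.0], [0.001, 0.0, -1.0]]
wrist_force: [-8.6, 5.6, 18.2]
opening: 0.004
grasp_force: 9.6
```

>>> carry_out([
  [0,0,0.8,0,0,0,0],
  [0,0,0,0,0,0,0],
  [0,0,0,0,0,0,0],
  [0,0,0,0,0,0,0],
  [0,0,0,0,0,0,0],
  [0,0,0,0,0,0,0],
  [0,0,0,0,0,0,0],
  [0,0,0,0,0,0,0],
])

```text
t: 22.65
eef_pos: [0.4345, -0.1913, 0.0495]
eef_rot: [[-0.999, -0.04, -0.001], [-0.04, 0.999, 0.0], [0.001, 0.0, -1.0]]
wrist_force: [-10.5, 5.9, 23.1]
opening: 0.006
grasp_force: 12.1
```

```bash
python3 deck.py; python3 -c "
from bench import env
o=env.get_obs(); print(o['eef_pos'],o['wrist_force'],o['t'])"
```

```text
before deck tilt deg -0.94 z at x=.68 0.1372 1277
now deck tilt deg -3.75 z at x=.68 0.1509 1275
[ 0.434559   -0.19132949  0.04955788] [-10.50879485   5.44496378  22.78431224] 22.7
```

The front is raised and the handle is held steadily at its stop, so I'm handing in.

```bash
python3 -c "
from bench import env
print(env.finish_job())"
```

```text
the job is handed in; nothing more can be done
None
```

The drawer was pushed home and the jack set under the lift mark to about 1 mm; after a full trial lift and settle, I handed the job in holding the second lift, with the station's front up about 14 mm (no verdict returned).

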